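Show the red filter from the photometer

ROBOT

A 6-joint arm with a two-finger parallel gripper is mounted at the origin on the work surface. World frame = base frame: x ahead of the robot, y to its left, z up, the work surface at z = 0. Lengths are in m, angles in rad, forces in N, time in s.
With the tool pointing down it reaches from about 0.375 to 0.825 m from the base axis. Payload 5.5 kg.
Tool frame: the origin (TCP) lies midway between the tips of the shut fingers; the grasp point (between the pads) lies arm.hold_point_z behind it (arm.hold_point_z is the distance from the TCP to the grasp point, in m); z points along the fingers, y is the line along which they close (so a half turn about z gives the same grasp; the last joint's range is limited). The gripper opens to 85 mm and grips with 20 to 120 N. Pads are 22 mm wide; open, the fingers measure 114 mm over their backs; the gripper's body (76 mm by 85 mm) begins 54 mm behind the grasp point. The pads swing forward as they close: fully open they stand 13 mm farther back than shut.
Start: joints at [-1.278, 0.314, -0.047, 1.21, 0, 1.571], TCP at [0.173, -0.574, 0.231] pointing down, gripper open.
Joint ranges: [-2.67, 2.67], [-0.69, 1.73], [-1.03, 1.25], [-2.08, 2.16], [-1.42, 1.45], [-3.14, 3.14]. Speed limits (rad/s): [2.39, 2.39, 3.01, 3.14, 3.14, 3.14].

INTERFACE

Orientations are given as a rotation vector (axis times angle).
In Python, from station import arm, sense, snapshot, calibration gives the robot as it stands. Calls block until the motion is done:
- arm.movep(position, orientation): joint-space move of the TCP to a pose.
- arm.movel(position, attitude=None, max_speed=0.15, until_force=None): straight line of the TCP; attitude=None keeps the orientation; max_speed is the mean speed in m/s. With until_force (N) it stops when the force on the tool has changed by that much, and returns True; else False.
- arm.set_joints(angles): joint-space move.
- arm.gripper_to(opening, effort=None): finger opening in m; effort is the grip in N (None keeps the last); returns when the fingers have stopped.
- arm.wait(seconds).
- arm.ik(position, orientation): joint angles nearest the present ones, or None.
- sense(): the state.
- snapshot(name): name is "scene" or "top"; returns the picture (480x640x3 uint8, red, green, blue); there is no depth.
- calibration(name): a dict with "K" (3x3 intrinsics, pixels), "world_to_cam" (4x4, takes a point from world to camera coordinates). Camera axes: x right, y down, z forward; pixel columns grow to the right and rows downward; lengths in m; the calibration is good to about 2 mm. A picture is of the moment at which its call begins. calibration takes no time and is no camera call.
A pose or a line that the arm cannot do raises arm.IKError and nothing moves.
- arm.finish_job(): hands the job in; it is judged then, once.
The state is a dict: "time_s": time; "joint_positions": joint angles; "qd": joint speeds; "joint_torque": joint torques, N m; "ee_pos": TCP position; "orientation": TCP orientation; "wrist_force": force on the tool from outside, world axes, zero at the start; "torque": the same for the moment, N m; "grip_width": finger opening in m; "gripper_force": force on a finger pad.
Only numpy, scipy, OpenCV 4.12 (cv2) and the standard library are available. Lean on these libraries where they do the work, as an engineer would, in place of code of your own. Each camera call takes 0.05 s, during which the arm holds its last target. There are 200 camera calls.

TASK

On the filter photometer, turn the black selector knob until its white pointer faces the green dot (beam off); only then swing the grey cover up by its yellow bar until it stands open, upright or leaning back. Draw the red filter plate straight up out of its slot and finish while holding it upright in front of the middle of the white viewing panel, its face square to the panel, about 5 cm away and touching nothing but the gripper. Leave the knob on the dot, the cover open, the blue filter in its slot and everything else where it is.

Things in the scene. Friction and masses are not known exactly. Their poses are not given: they have to be found in the camera images.
- photometer: White photometer, fixed, 170 (x) x 260 (y) x 70 mm; origin at the centre of its underside, z up, front (dark display) to -x. On its deck at z 70: knob axis at x -20, y -80; grey cover over x -40..75, y 0..120, its closed top 45 mm above the deck. Under the cover two slots 8 (x) x 36 (y) x 44 deep mm at x -5, y 30 and y 90, a filter plate in each; which colour is where varies.
- selector (a joint): Knob angle, rad, range -0.5 to 1.6. 0: white pointer faces the green dot, in the photometer's -x direction from the knob's axis. Positive is counter-clockwise from above; starts at 0.5 to 1.4. Light friction (0.04 N m), no spring, stays where it is left.
- selector_grip (a point): On the knob's axis, 25 mm above the deck, in its straight bar grip: 46 long x 14 wide mm, top 35 mm above the deck, on a disc of 48 mm diameter whose top is 9 mm above the deck. The frame turns with the knob: -x is the white pointer, along the bar; pinch the 14 mm across its y axis.
- green_dot (a point): The green dot of 11 mm on the deck, 32 mm from the knob's axis in the photometer's -x direction.
- cover (a joint): Angle of the hinged cover, rad, range 0 (closed) to 1.8; pi/2: turned a quarter turn, standing up behind the filters. A stiff friction hinge (0.16 N m, no spring): it stays where it is left.
- cover_hinge (a point): Middle of the cover's hinge line, which runs along the photometer's y, at x 75, y 60, z 71 mm of the photometer. The cover is a hood of 115 (from the hinge) x 120 x 44 mm, walls 4 mm, open below and at the hinge side.
- cover_bar (a point): Middle of the cover's yellow round bar, diameter 10 mm, parallel to the hinge, 82 mm free between its posts, its axis 36 mm above the hood's top face. Closed, it lies 95 mm in front (photometer -x) of the hinge line and 80 mm above it; it moves on a circle of 124 mm radius about the hinge, up and to +x. Pinched across, it can turn between the fingers.
- red_filter: Loose filter plate, red window and tab, 40 g; origin at the middle of its lower edge, z up. Plate 6 (x) x 34 (y) x 48 (z) mm, x normal to its face; above it a tab 12 (x) x 24 (y) mm from z 48 to 74, to be gripped. In its slot, axes as the photometer's, the origin is 26 mm above the photometer's underside; shoulders stand 4 mm, tab top 30 mm above the deck, under the cover.
- red_window (a point): Centre of the red window, 24 mm above the red filter's origin; axes as the red filter.
- blue_filter: The same plate in blue, in the other slot, 60 mm away along the photometer's y. To be left there.
- viewer: Upright viewing panel, fixed: white face 116 x 116 mm in an aluminium frame 140 (y) x 140 mm, 16 mm thick, top 152 mm above the table, on a grey foot 90 x 130 x 12 mm that reaches 33 mm in front of the face. Origin on the table under the white face; its -x axis is the direction in which the face looks.
- viewer_face (a point): Centre of the lit face, 85 mm above the table; axes as the viewer: -x points out of the face, z up.
- wash_bottle: White wash bottle with red cap and bent spout, 64 mm diameter, 195 mm high, loose; origin under its centre. To be left alone.
- tub_a: Tub with blue lid, 74 x 74 x 71 mm, loose; origin under its centre. To be left alone.
- tub_b: As tub_a.
- tub_c: As tub_a.
- oil_bottle: Square amber bottle, 52 x 52 mm, 167 mm high with its spout, loose; origin under its centre. To be left alone.
Mind the look-alikes: they are no part of the job. What is shaped like the tub_b but brown or purple is not meant.

How it is judged:
On the way, in this order (a step that is already met when the one before it is completed fails the run):
1. the selector's pointer faces the green dot within 0.15 rad, cover still closed (value of joint selector between -0.15 and 0.15 rad and value of joint cover below 0.1 rad), for 0.2 s.
2. the cover is swung open past 1.3 rad (value of joint cover above 1.3 rad), for 0.2 s.
3. the red filter is out of its slot, above the deck, cover open (z of red_filter in the frame of photometer above 0.075 m and value of joint cover above 1.25 rad), for 0.2 s.
At the end, for the whole second after the job is handed in: Red filter gripped, still, upright and square to the panel within 15 deg, window 15-85 mm before the face, within 35 mm of its centre, touching nothing else; selector within 0.17 rad of the dot, cover beyond 1.25 rad, blue filter in its slot (10 mm), bottles and tubs upright, moved under 30 mm (x of red_window in the frame of viewer_face between -0.085 and -0.015 m and y of red_window in the frame of viewer_face between -0.035 and 0.035 m and z of red_window in the frame of viewer_face between -0.035 and 0.035 m and angle between the x axis of red_filter and the x axis of viewer, either way round below 0.26 rad and angle between red_filter's own z axis and vertical below 0.26 rad and contact force between the fingers and red_filter above 1 N and contact force between red_filter and viewer below 0.05 N and contact force between red_filter and photometer below 0.05 N and linear speed of red_filter below 0.03 m/s and value of joint cover above 1.25 rad and value of joint selector between -0.17 and 0.17 rad and z of blue_filter in the frame of photometer below 0.036 m and distance of blue_filter from where it was at the start of the episode below 0.01 m and distance of each of wash_bottle, tub_a, tub_b, tub_c, oil_bottle from where it was at the start of the episode below 0.03 m and angle between each of wash_bottle, tub_a, tub_b, tub_c, oil_bottle's own z axis and vertical below 0.3 rad and contact force between red_filter and wash_bottle below 0.05 N and contact force between red_filter and tub_a below 0.05 N and contact force between red_filter and tub_b below 0.05 N and contact force between red_filter and tub_c below 0.05 N and contact force between red_filter and oil_bottle below 0.05 N and contact force between red_filter and blue_filter below 0.05 N); the arm keeps its last pose, push and grip.
It fails at once if the cover is opened while the selector is off the green dot (value of joint cover above 0.25 rad and (value of joint selector above 0.25 rad or value of joint selector below -0.25 rad)).
It fails at once if the blue filter is drawn up (z of blue_filter in the frame of photometer above 0.046 m).
It fails at once if a bottle or tub is pushed away or knocked over (distance of any of wash_bottle, tub_a, tub_b, tub_c, oil_bottle from where it was at the start of the episode above 0.04 m or angle between any of wash_bottle, tub_a, tub_b, tub_c, oil_bottle's own z axis and vertical above 0.5 rad).
It also fails if it takes over 59 s, if anything falls off the work surface, if the arm or the gripper's body presses on something with over 40 N, if the wrist force passes 120 N, or if a joint passes its speed limit or range.

## Working session

There is one attempt and no reset: what is moved stays moved. The work goes in short steps, each a Python script; the robot and the scene stay as the last script left them, time stands still between calls to the robot, and variables do not carry over. Pictures are saved under pics/ and viewed, at most 10 in all, crops included, and the job is handed in when it is done.

```bash
ls; mkdir -p pics; python3 - <<'E'
from station import arm,sense,snapshot,calibration
import cv2,numpy as np
for n in("scene","top"):
    cv2.imwrite(f"pics/{n}0.png",snapshot(n)[:,:,::-1]); c=calibration(n); print(n,np.round(c["K"],1).tolist(),np.round(c["world_to_cam"],4).tolist())
print(sense(),arm.hold_point_z)
E
```

```text
pics
scene [[466.2, 0.0, 314.8], [0.0, 466.2, 238.2], [0.0, 0.0, 1.0]] [[-0.2354, 0.9719, -0.0009, 0.1989], [0.8022, 0.1938, -0.5647, -0.3461], [-0.5487, -0.1337, -0.8253, 1.8248], [0.0, 0.0, 0.0, 1.0]]
top [[614.3, 0.0, 312.3], [0.0, 614.3, 244.5], [0.0, 0.0, 1.0]] [[0.0171, -0.9997, 0.0149, -0.074], [-0.9952, -0.0184, -0.0957, 0.5396], [0.096, -0.0132, -0.9953, 1.5925], [0.0, 0.0, 0.0, 1.0]]
{'time_s': 0.1, 'joint_positions': array([-1.27800307e+00,  3.14175959e-01, -4.79587096e-02,  1.21024530e+00,
        9.26947779e-06,  1.57087367e+00]), 'qd': array([ 0.00057496,  0.00052359,  0.00333148, -0.00128455,  0.00023843,
        0.00062076]), 'joint_torque': array([-1.21899360e-03, -5.40767276e+01,  3.40540123e+01,  1.11544578e-02,
       -9.94683683e-05,  5.64360420e-06]), 'ee_pos': array([ 0.17302607, -0.57395474,  0.23051737]), 'orientation': array([-3.10645389e+00, -4.57928618e-01,  3.48390968e-04]), 'wrist_force': array([-0.35858674,  0.24481715,  0.60736348]), 'torque': array([ 0.03039534, -0.00266529,  0.00977142]), 'gripper_force': 0.0, 'grip_width': 0.08532336294436949} 0.0187
```

View pics/scene0.png

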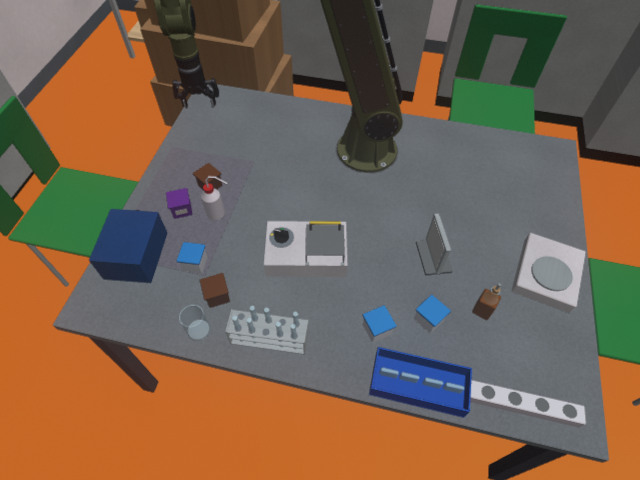

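View pics/top0.png

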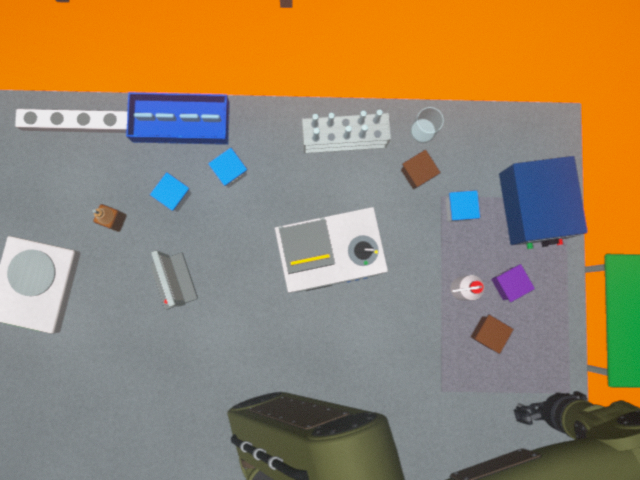

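The photometer is at about (331,250) in the top view with the knob at (363,250). The viewer is at about (174,279), facing the photometer. I'll enlarge both.

```bash
python3 - <<'E'
import cv2,numpy as np
t=cv2.imread("pics/top0.png")
a=cv2.resize(t[195:305,262:402],None,fx=5.7,fy=5.4,interpolation=cv2.INTER_CUBIC)
a=cv2.resize(t[200:300,265:398],None,fx=6,fy=6,interpolation=cv2.INTER_CUBIC);cv2.imwrite("pics/c1.png",a)
s=cv2.imread("pics/scene0.png")
b=np.hstack([cv2.resize(t[240:315,140:206],None,fx=6,fy=6,interpolation=cv2.INTER_CUBIC),cv2.resize(s[209:284,410:476],None,fx=6,fy=6,interpolation=cv2.INTER_CUBIC)]);cv2.imwrite("pics/c2.png",b)
E
```

```text
(no output)
```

View pics/c1.png

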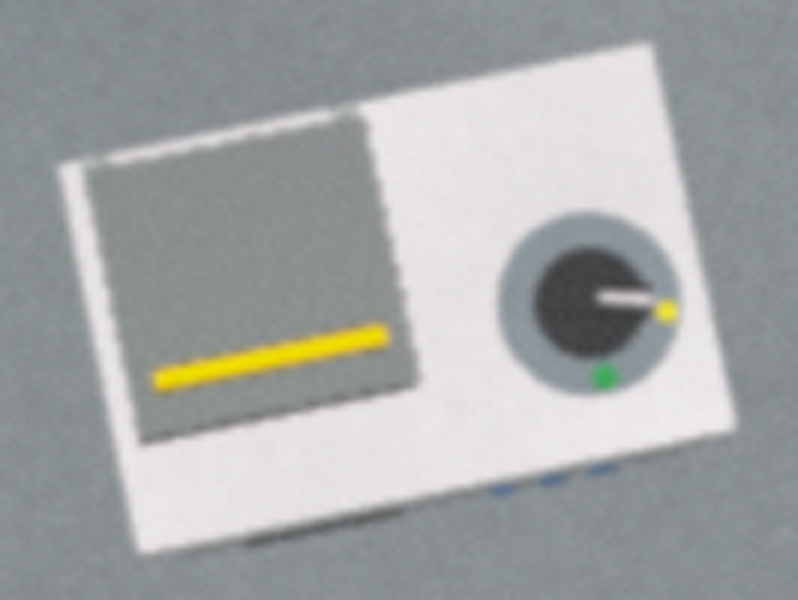

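View pics/c2.png

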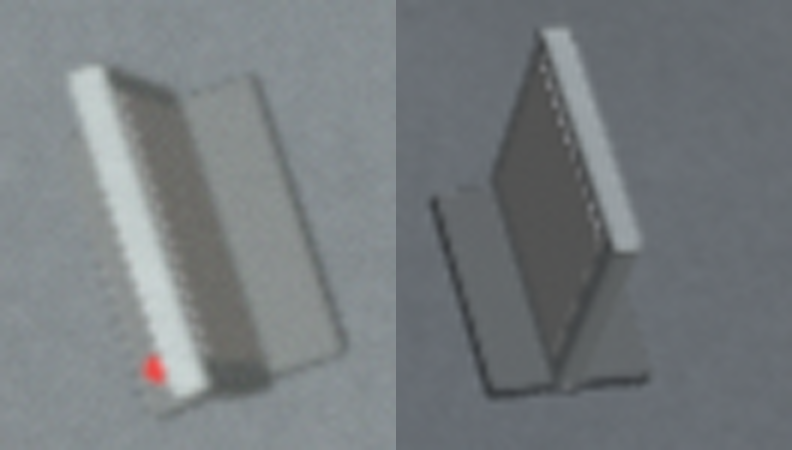

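Deck corners in the crop are (138,552), (60,165), (652,42) and (737,430). The pointer runs (600,297)→(655,300) and the green dot is at (606,377), so the knob is at about +1.3. The viewer's top front edge runs (103,67)→(210,385), and the front corners of its foot are (257,75) and (345,348).

```bash
cat > h.py <<'E'
from station import arm,sense,snapshot,calibration
import cv2,numpy as np
from scipy.optimize import least_squares
from scipy.spatial.transform import Rotation as R
def proj(n,P):
    c=calibration(n);M=np.array(c["world_to_cam"]);p=np.atleast_2d(P)@M[:3,:3].T+M[:3,3];p=p@np.array(c["K"]).T;return p[:,:2]/p[:,2:]
def back(n,uv,z):
    c=calibration(n);M=np.array(c["world_to_cam"]);d=M[:3,:3].T@np.linalg.inv(c["K"])@[*uv,1];o=-M[:3,:3].T@M[:3,3];return o+d*(z-o[2])/d[2]
def place(pose,P):
    x,y,a=pose;return np.atleast_2d(P)@R.from_euler('z',a).as_matrix().T+[x,y,0]
def fit(n,loc,uv,x0):
    r=least_squares(lambda q:(proj(n,place(q,loc))-uv).ravel(),x0);return r.x,r.fun
E
python3 - <<'E'
from h import *
o=np.array([265,200]);f=lambda p:(np.array(p)+.5)/6-.5+o
loc=[[-.085,.13,.07],[.085,.13,.07],[.085,-.13,.07],[-.085,-.13,.07]]
q,r=fit("top",loc,f([[138,552],[60,165],[652,42],[737,430]]),[.5,-.1,.2]);print("phot",q,r.round(1))
print("green dot px pred",((proj("top",place(q,[[-.052,-.08,.07],[-.02,-.08,.105],[-.02,.06,.151]]))-o+.5)*6-.5))
k=place(q,[-.02,-.08,.105])[0]
for z in(.08,.105):
  a,b=back("top",f([600,297]),z),back("top",f([655,300]),z)
  d=a-b; print("sel",z,np.arctan2(d[1],d[0])-q[2], a,b,k)
o=np.array([140,240])
vl=[[0,.07,.152],[0,-.07,.152],[-.033,.065,.012],[-.033,-.065,.012]]
v,r=fit("top",vl,f([[103,67],[210,385],[257,75],[345,348]]),[.45,.25,1.3]);print("view",v,r.round(1))
# scene check
print(proj("scene",place(v,vl)),proj("scene",place(q,loc)),proj("scene",place(q,[-.02,.06,.151])))
E
```

```text
phot [ 0.52605739 -0.11144283  0.22152767] [ 0.1  0.2 -0.1 -0.3  0.   0.1 -0.1 -0.1]
green dot px pred [[605.79436605 377.34063352]
 [598.12251536 296.9387536 ]
 [271.42175394 356.45601061]]
sel 0.08 1.3130326178601892 [ 0.52637468 -0.19714081  0.08      ] [ 0.5255259  -0.22055419  0.08      ] [ 0.52412375 -0.19388227  0.105     ]
sel 0.105 1.3130326178601892 [ 0.52411252 -0.19466841  0.105     ] [ 0.52327736 -0.21770606  0.105     ] [ 0.52412375 -0.19388227  0.105     ]
view [ 0.45420145  0.26073709 -1.22005992] [ 12.   -5.3  12.1  -3.4 -13.5   4.2 -12.9   5.3]
[[434.39837631 251.9141053 ]
 [422.87493913 214.386665  ]
 [434.84742126 273.20345271]
 [424.90901476 239.91614282]] [[344.43843542 221.98570484]
 [345.52422917 266.19099377]
 [261.69485317 265.06532251]
 [265.82742314 221.00329103]] [[323.49610953 223.09105485]]
```

```bash
python3 - <<'E'
from h import *
o=np.array([140,240]);f=lambda p:(np.array(p)+.5)/6-.5+o
vl=[[0,-.07,.152],[0,.07,.152],[-.033,-.065,.012],[-.033,.065,.012]]
v,r=fit("top",vl,f([[103,67],[210,385],[257,75],[345,348]]),[.45,.25,1.3]);print("view",v,r.round(1))
print((proj("scene",place(v,vl))-[410,209])*6+[396,0])
q=[.52606,-.11144,.22153]
hz=arm.hold_point_z
def ori(yaw,tilt=0): # finger-closing axis y at yaw; tool down; tilt about y
    return R.from_euler('z',yaw)*R.from_euler('x',np.pi)*R.from_euler('y',tilt)
# target window->TCP for final; fingers closing along plate x (tab 12)
for nm,p,yaw in [("knob",place(q,[-.02,-.08,.095-hz])[0],q[2]+1.31),("knob0",place(q,[-.02,-.08,.095-hz])[0],q[2]),
  ("bar",place(q,[-.02,.06,.151])[0],q[2]-np.pi/2),("barUp",place(q,[.155,.06,.166])[0],q[2]-np.pi/2),("filt",place(q,[-.005,.03,.07])[0],q[2]-np.pi/2),
  ("fin",place(v,[-.05,0,.11])[0],v[2]-np.pi/2)]:
  for k in(-1,0,1):
    s=arm.ik(p,ori(yaw+k*np.pi).as_rotvec()); print(nm,k,p.round(3),None if s is None else np.round(s,2))
E
```

```text
view [0.44377587 0.28892227 1.92748886] [ 0.  -1.2  0.3  0.7 -0.6 -0.2  0.3  0.8]
[[602.78196151 251.39944315]
 [528.91334062  27.01746192]
 [480.06439858 391.90816461]
 [422.02027533 191.71427323]]
knob -1 [ 0.524 -0.194  0.076] [-0.35  0.35 -0.37  0.85  0.   -1.89]
knob 0 [ 0.524 -0.194  0.076] [-0.35  0.35 -0.37  0.85  0.    1.26]
knob 1 [ 0.524 -0.194  0.076] [-0.35  0.35 -0.37  0.85  0.   -1.89]
knob0 -1 [ 0.524 -0.194  0.076] [-0.35  0.35 -0.37  0.85  0.   -0.58]
knob0 0 [ 0.524 -0.194  0.076] [-0.35  0.35 -0.37  0.85 -0.    2.57]
knob0 1 [ 0.524 -0.194  0.076] [-0.35  0.35 -0.37  0.85  0.   -0.58]
bar -1 [ 0.493 -0.057  0.151] [-0.12  0.17 -0.42  0.98  0.    1.23]
bar 0 [ 0.493 -0.057  0.151] [-0.12  0.17 -0.42  0.98  0.   -1.91]
bar 1 [ 0.493 -0.057  0.151] [-0.12  0.17 -0.42  0.98  0.    1.23]
barUp -1 [ 0.664 -0.019  0.166] [-0.03  0.46  0.02  1.13  0.    1.32]
barUp 0 [ 0.664 -0.019  0.166] [-0.03  0.46  0.02  1.13  0.   -1.82]
barUp 1 [ 0.664 -0.019  0.166] [-0.03  0.46  0.02  1.13  0.    1.32]
filt -1 [ 0.515 -0.083  0.07 ] [-0.16  0.29 -0.47  0.81  0.    1.19]
filt 0 [ 0.515 -0.083  0.07 ] [-0.16  0.29 -0.47  0.81  0.   -1.95]
filt 1 [ 0.515 -0.083  0.07 ] [-0.16  0.29 -0.47  0.81  0.    1.19]
fin -1 [0.461 0.242 0.11 ] [ 0.48  0.25 -0.42  0.9   0.    0.13]
fin 0 [0.461 0.242 0.11 ] [ 0.48  0.25 -0.42  0.9   0.   -3.01]
fin 1 [0.461 0.242 0.11 ] [ 0.48  0.25 -0.42  0.9   0.    0.13]
```

```bash
cat >> h.py <<'E'
Q=np.array([.52606,-.11144,.22153]);V=np.array([.4438,.2889,1.9275]);hz=arm.hold_point_z
def ori(yaw,tilt=0): return (R.from_euler('z',yaw)*R.from_euler('x',np.pi)*R.from_euler('y',tilt)).as_rotvec()
def st(m=""):
    s=sense();print(m,round(s["time_s"],2),s["ee_pos"].round(4),s["wrist_force"].round(1),"grip",round(s["grip_width"],4),round(s["gripper_force"],1),"q",s["joint_positions"].round(2))
E
python3 - <<'E'
from h import *
arm.movel([.173,-.574,.36],max_speed=.3); st()
k=place(Q,[-.02,-.08,0])[0]; o=ori(Q[2]+1.31)
arm.movep([k[0],k[1],.30],o); st()
arm.gripper_to(.04,30)
arm.movel([k[0],k[1],.15],o,max_speed=.2)
print(arm.movel([k[0],k[1],.084],o,max_speed=.06,until_force=6)); st()
arm.gripper_to(.0,30); st("closed")
j=sense()["joint_positions"].copy()
for d in (.33,.66,.99,1.31):
    t=j.copy();t[5]+=d;arm.set_joints(t);st()
cv2.imwrite("pics/k1.png",cv2.resize(snapshot("top")[200:300,265:398,::-1],None,fx=6,fy=6))
E
```

```text
0.68 [ 0.1731 -0.5743  0.3605] [ 0.2  0.5 -1.4] grip 0.0853 0.0 q [-1.28  0.3   0.22  1.49  0.    1.57]
 2.56 [ 0.5239 -0.1948  0.3001] [-0.2  0.4  0.4] grip 0.0855 0.0 q [-0.36  0.22 -0.02  1.34 -0.    1.26]
False
 5.22 [ 0.5245 -0.194   0.0844] [-0.2 -0.2  0.5] grip 0.04 0.0 q [-0.35  0.34 -0.36  0.87  0.    1.26]
closed 5.56 [ 0.5219 -0.1939  0.0843] [-7.2  0.4  7.8] grip 0.0135 31.1 q [-0.35  0.34 -0.37  0.87 -0.    1.26]
 5.97 [ 0.5217 -0.1939  0.0844] [-2.4  0.5 -0.5] grip 0.0132 29.9 q [-0.35  0.34 -0.37  0.87 -0.    1.58]
 6.39 [ 0.5215 -0.1938  0.0844] [-3.5  1.1  2.4] grip 0.0134 30.2 q [-0.35  0.34 -0.37  0.87 -0.    1.91]
 6.81 [ 0.5214 -0.1937  0.0844] [-5.8  1.   4.3] grip 0.0129 30.5 q [-0.35  0.34 -0.37  0.87 -0.    2.24]
 7.22 [ 0.5213 -0.1935  0.0844] [-4.7  2.1  5.3] grip 0.0132 30.6 q [-0.35  0.34 -0.37  0.87 -0.    2.56]
```

```bash
sed -i 's/^Q=np.array(\[.52606,-.11144/Q=np.array([.5237,-.1113/' h.py
python3 - <<'E'
from h import *
arm.gripper_to(.04); st("open")
p=sense()["ee_pos"]
arm.movel([p[0],p[1],.22],max_speed=.2)
b=place(Q,[-.02,.06,0])[0]; o=ori(Q[2]-np.pi/2-np.pi)
arm.movep([b[0],b[1],.24],o); st()
cv2.imwrite("pics/k2.png",np.vstack([cv2.resize(snapshot("top")[210:290,300:400,::-1],None,fx=4,fy=3.7),cv2.resize(snapshot("scene")[205:275,250:360,::-1],(400,290))]))
E
```

```text
open 7.64 [ 0.5224 -0.194   0.0844] [-0.4 -0.   0.9] grip 0.04 0.0 q [-0.35  0.34 -0.36  0.87 -0.    2.56]
 9.68 [ 0.4907 -0.0573  0.2393] [-0.1  0.6  0.4] grip 0.0398 0.0 q [-0.12  0.11 -0.28  1.18 -0.    1.23]
```

View pics/k2.png

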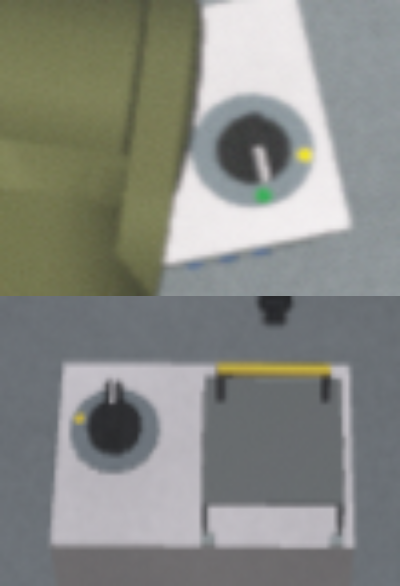

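The pointer now faces the green dot: (258,148)→(266,180), with the dot at (263,195). The cover is still closed, so the bar is next.

```bash
python3 - <<'E'
from h import *
b=place(Q,[-.02,.06,0])[0]; o=ori(Q[2]-np.pi/2-np.pi)
arm.gripper_to(.035,20)
print(arm.movel([b[0],b[1],.1335],o,max_speed=.12,until_force=6)); st()
arm.gripper_to(0,25); st("grip")
s=sense()["ee_pos"]; off=(s-place(Q,[-.02,.06,.1335])[0])[:2]; print(off)
off*=.8
for th in np.linspace(.1,1.58,15):
    c,n=np.cos(th),np.sin(th)
    p=place(Q,[.075-.095*c+.080*n,.06,.071+.095*n+.080*c-.0175])[0]; p[:2]+=off*c
    arm.movel(p,o,max_speed=.1)
    st(f"{th:.2f}")
    if np.linalg.norm(sense()["wrist_force"])>45: break
cv2.imwrite("pics/o1.png",cv2.resize(snapshot("scene")[140:290,230:430,::-1],None,fx=4,fy=4))
E
```

```text
False
 11.04 [ 0.4916 -0.0572  0.1342] [0.2 0.1 0.1] grip 0.035 0.0 q [-0.12  0.18 -0.45  0.94  0.    1.23]
grip 11.38 [ 0.4904 -0.0575  0.1342] [-3.8 -0.9  5.2] grip 0.0093 25.3 q [-0.12  0.18 -0.45  0.94 -0.    1.23]
[-0.00055948 -0.00036365]
0.10 11.65 [ 0.4984 -0.0557  0.1433] [-5.6 -1.5  4.8] grip 0.0087 25.3 q [-0.11  0.19 -0.42  0.96 -0.    1.24]
0.21 11.93 [ 0.5076 -0.0536  0.1521] [-7.6 -0.8  8.4] grip 0.0088 25.4 q [-0.1   0.2  -0.39  0.99 -0.    1.24]
0.31 12.22 [ 0.5183 -0.0511  0.16  ] [-7.4 -0.   9.7] grip 0.0087 25.6 q [-0.1   0.21 -0.35  1.01 -0.    1.25]
0.42 12.5 [ 0.5305 -0.0483  0.1665] [-4.2  1.4  9.4] grip 0.009 25.6 q [-0.09  0.22 -0.32  1.03  0.    1.26]
0.52 12.78 [ 0.5427 -0.0455  0.1715] [-2.9  0.1  8.3] grip 0.0087 25.7 q [-0.08  0.24 -0.28  1.05  0.    1.26]
0.63 13.07 [ 0.5554 -0.0426  0.1753] [-1.3  1.2  6. ] grip 0.0093 25.6 q [-0.08  0.26 -0.25  1.06  0.    1.27]
0.73 13.35 [ 0.568  -0.0397  0.1773] [-1.1  1.7  5.7] grip 0.0088 25.6 q [-0.07  0.28 -0.22  1.07  0.    1.28]
0.84 13.63 [ 0.5808 -0.0368  0.1782] [0.5 2.1 4.2] grip 0.0087 25.6 q [-0.06  0.3  -0.18  1.08  0.    1.28]
0.95 13.92 [ 0.5932 -0.034   0.1776] [0.1 3.2 4.4] grip 0.0094 25.7 q [-0.06  0.33 -0.15  1.09  0.    1.29]
1.05 14.2 [ 0.6053 -0.0313  0.1755] [0.6 3.3 1.7] grip 0.0087 25.8 q [-0.05  0.35 -0.12  1.1   0.    1.3 ]
1.16 14.48 [ 0.6176 -0.0285  0.1722] [-0.8  3.8  1. ] grip 0.0091 25.7 q [-0.05  0.38 -0.1   1.1   0.    1.3 ]
1.26 14.77 [ 0.6298 -0.0258  0.1679] [-0.8  3.7  0.4] grip 0.0085 25.6 q [-0.04  0.4  -0.07  1.1   0.    1.31]
1.37 15.05 [ 0.6415 -0.0232  0.1624] [0.8 2.6 0.3] grip 0.009 25.4 q [-0.04  0.42 -0.05  1.1   0.    1.31]
1.47 15.33 [ 0.6523 -0.0208  0.1556] [-0.3  3.2 -0.3] grip 0.009 25.4 q [-0.03  0.45 -0.03  1.1   0.    1.32]
1.58 15.62 [ 0.6625 -0.0186  0.1477] [0.5 3.  0.2] grip 0.0089 25.3 q [-0.03  0.47 -0.01  1.09 -0.    1.32]
```

View pics/o1.png

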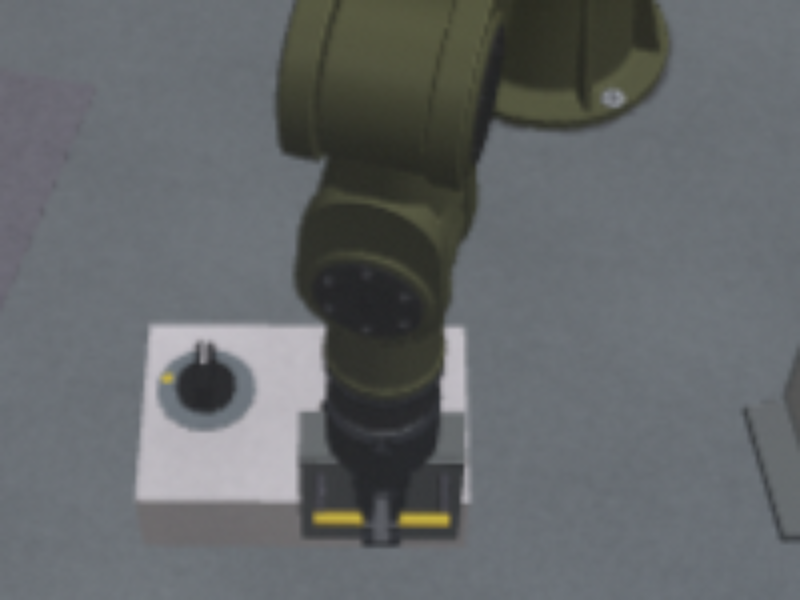

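The cover stands upright, with the bar at (380,520) in the fingers. Next: release, lift, and look at the filters from above.

```bash
python3 - <<'E'
from h import *
arm.gripper_to(.028); st()
p=sense()["ee_pos"]
print(arm.movel([p[0]+.003,p[1],.30],max_speed=.15,until_force=12)); st()
f=place(V,[-.05,0,.30])[0]
arm.movep(f,ori(V[2]-np.pi/2-np.pi)); st()
a=snapshot("top")[195:305,262:402,::-1];b=snapshot("scene")[200:290,250:360,::-1]
cv2.imwrite("pics/f1.png",np.hstack([cv2.resize(a,None,fx=3.5,fy=3.5,interpolation=2),cv2.resize(b,(300,385))[:,:]])[:, :])
E
```

```text
15.99 [ 0.6625 -0.0191  0.148 ] [-0.3 -0.5  0.4] grip 0.0279 0.0 q [-0.03  0.47 -0.01  1.09 -0.    1.32]
False
 17.16 [ 0.6651 -0.0191  0.2989] [-0.5  0.6 -0.4] grip 0.028 0.0 q [-0.03  0.43  0.28  1.42 -0.    1.32]
 18.42 [0.4617 0.2417 0.2998] [-0.5  0.2  0.5] grip 0.028 0.0 q [ 0.48  0.15 -0.11  1.32 -0.    0.13]
```

View pics/f1.png

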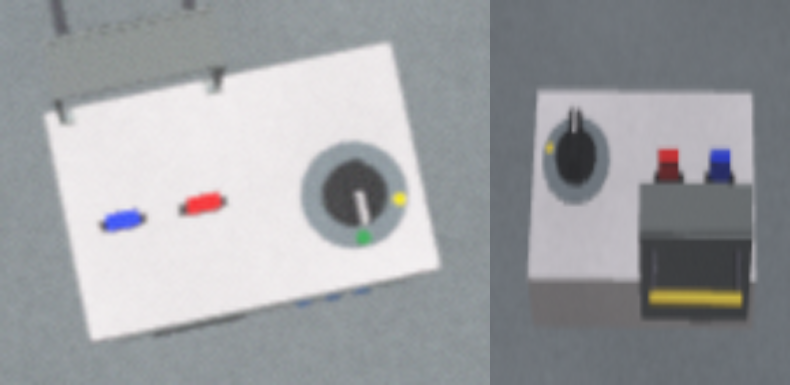

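Red is in the slot nearest the knob, with its tab at crop (203,203), so y = 30. The knob is still on the dot and the cover is open.

```bash
python3 - <<'E'
from h import *
r=place(Q,[-.005,.03,.1])[0]; print(proj("top",r), "seen",[320,253],"vs back",back("top",[320,253],.1),r)
o=ori(Q[2]-np.pi/2-np.pi)
arm.movep([r[0],r[1],.22],o)
arm.gripper_to(.04,20)
print(arm.movel([r[0],r[1],.13],o,max_speed=.2))
print(arm.movel([r[0],r[1],.0765],o,max_speed=.06,until_force=5)); st()
arm.gripper_to(0,25); st("grip")
p=sense()["ee_pos"]
print(arm.movel([p[0],p[1],.14],max_speed=.06,until_force=25)); st("up")
E
```

```text
[[320.00986951 253.15472398]] seen [320, 253] vs back [ 0.51262002 -0.08310074  0.1       ] [ 0.51223051 -0.08313174  0.1       ]
False
False
 21.71 [ 0.5126 -0.0832  0.0768] [ 1.   0.3 -0.3] grip 0.0402 0.0 q [-0.16  0.28 -0.47  0.82  0.    1.19]
grip 22.07 [ 0.5124 -0.0832  0.0769] [-1.1  0.4  3.6] grip 0.0117 29.3 q [-0.16  0.28 -0.47  0.82 -0.    1.19]
False
up 23.27 [ 0.512  -0.0832  0.1395] [-0.2  0.6 -1.2] grip 0.0116 28.6 q [-0.16  0.22 -0.39  0.96 -0.    1.19]
```

```bash
python3 - <<'E'
from h import *
arm.gripper_to(0,40)
p=sense()["ee_pos"]
arm.movel([p[0],p[1],.28],max_speed=.15)
f=place(V,[-.05,0,.28])[0]; o=ori(V[2]-np.pi/2-np.pi)
arm.movep(f,o); st()
f[2]=.1115
arm.movel(f,o,max_speed=.08,until_force=10); arm.wait(.5); st("fin")
a=snapshot("top")[195:315,130:402,::-1];b=snapshot("scene")[180:290,250:470,::-1]
cv2.imwrite("pics/e1.png",np.vstack([cv2.resize(a,(660,291),interpolation=2),cv2.resize(b,(600,300),interpolation=2)[:, :].copy() if 0 else cv2.resize(b,(660,300),interpolation=2)]))
E
```

```text
25.82 [0.4614 0.2414 0.2797] [ 0.4 -0.1 -1. ] grip 0.0108 43.9 q [ 0.48  0.15 -0.15  1.28 -0.    0.13]
fin 28.58 [0.4612 0.242  0.1115] [-0.8  0.1 -0.5] grip 0.0112 43.9 q [ 0.48  0.25 -0.42  0.9   0.    0.13]
```

View pics/e1.png

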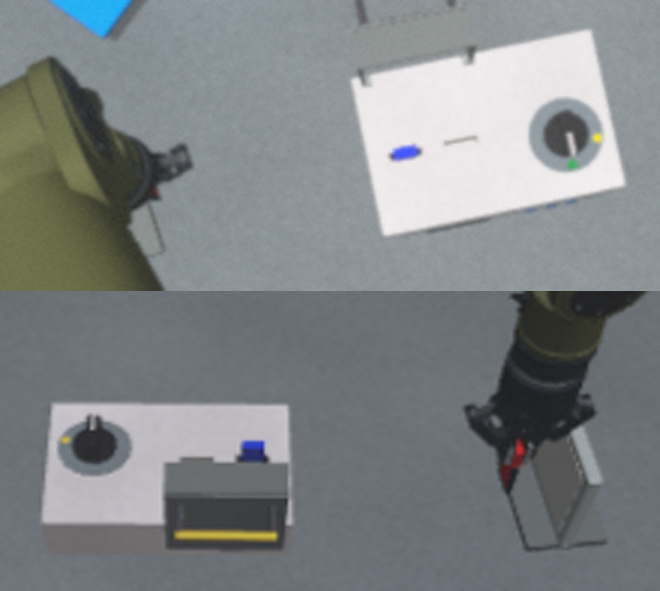

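The red filter hangs in the gripper, parallel to the panel and clear of it, at (512,465). The slot at (460,140) is empty, blue is still seated, the knob is on the dot and the cover is open.

```bash
python3 -c "
from station import arm
print(arm.finish_job())"
```

```text
the job is handed in; nothing more can be done
None
```

The job is handed in: the knob is on the green dot, the cover stands open, and the red filter is held upright about 5 cm in front of the panel with the blue filter still in its slot; no verdict was returned.

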